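UV cure tester: wind the panel to the line and hold the shutter half open

ROBOT

A 6-joint arm with a two-finger parallel gripper is mounted at the origin on the work surface. World frame = base frame: x ahead of the robot, y to its left, z up, the work surface at z = 0. Lengths are in m, angles in rad, forces in N, time in s.
With the tool pointing down it reaches from about 0.425 to 0.95 m from the base axis. Payload 3.5 kg.
Tool frame: the origin (TCP) lies between the finger pads; the fingertips stand 22 mm ahead of it and the grasp point (between the pads) lies 3 mm ahead of it (ctrl.nose_length is the z of the fingertips in the tool frame, in m); z points along the fingers, y is the line along which they close (so a half turn about z gives the same grasp; the last joint's range is limited). The gripper opens to 85 mm and grips with 20 to 120 N. Pads are 22 mm wide; open, the fingers measure 114 mm over their backs; the gripper's body (76 mm by 85 mm) begins 54 mm behind the grasp point. The pads swing forward as they close: fully open they stand 13 mm farther back than shut.
Start: joints at [-1.353, 0.286, 1.577, -0, 1.279, -0.15], TCP at [0.243, -0.63, 0.253] pointing down, gripper open.
Joint ranges: [-2.77, 2.77], [-0.9, 2.22], [0.21, 2.48], [-1.53, 4.67], [0.24, 2.81], [-2.84, 2.84]. Speed limits (rad/s): [2.79, 2.79, 3.14, 3.14, 3.14, 3.14].

INTERFACE

Orientations are given as a unit quaternion [x, y, z, w].
In Python, from plant import ctrl gives the robot as it stands. The module is installed in compiled form; this text tells all that it offers.
- The arm moves only by the tool send_rows, never from a script. Its argument "rows" is text: rows parted by semicolons, each of 7 numbers parted by spaces: the turn, a rotation vector about the tool's x, y, z in degrees, then the shift along the tool's x, y, z in mm, then the opening, from -1 (shut) to 1 (fully open). A call has 1 to 8 rows; each row is the pose to reach, as a shift and turn from the pose commanded when the call began, along the tool's axes at that moment; what a row does not reach only later rows make up. A row lasts 1/8 s, in which the tool goes at most 62.5 mm and 10.7 degrees, less where a joint would pass 70% of its speed; a pose out of reach is approached as far as the arm can. A call with a gripper value outside its range is refused whole. The fingers move at their own pace and stop on an object; "grip_force" is the grip in N (left out, the last holds). Time passes only in rows, so rows that repeat a pose let the fingers close. It gives the time, the measured TCP pose, the force, the opening and the grip force at its end, in the units of the state.
- ctrl.get_state(): the state, without advancing time (a new reading comes with each control period).
- ctrl.read_camera(name): name is "scene" or "top" or "wrist"; returns a dict with "color" (480x640x3 uint8, red, green, blue), "fx", "fy", "cx", "cy" (pixels), "extrinsics" (4x4, takes a point from world to camera coordinates). Camera axes: x right, y down, z forward; pixel columns grow to the right and rows downward; lengths in m; the calibration is good to about 2 mm. A picture is of the moment at which its call begins. There is no depth.
- ctrl.sign_off(): hands the job in; it is judged then, once.
Trained networks look in a picture, given as the dict that the camera call returned (one of the last four; its "shot" number tells which), for a name from the list of things; names that differ only in an ending like _2 or _b are one class to them, and where a whole thing is asked for, a point or a joint stands for the part that bears it (a point fixed in the world has none). Each returns a list of dicts, best first, with "p" (0 to 1); they miss things now and then, are a little off and sometimes report something else, mostly with a low value. They report only what shows in the picture. A call takes as long as a camera call.
- ctrl.look_for(picture, target): "position" ([x, y, z] in m, in the coordinates of the camera as it stood for that picture, good to about 4 mm: the middle of the surface that is visible of it).
The state is a dict: "time": time; "qpos": joint angles; "dq": joint speeds; "joint_efforts": joint torques, N m; "eef_pos": TCP position; "tcp_rot": TCP orientation; "contact_force": force on the tool from outside, world axes, zero at the start; "wrist_torque": the same for the moment, N m; "opening": opening from 0.0 (shut) to 1.0 (fully open); "finger_force": force on a finger pad.
Only numpy, scipy, OpenCV 4.12 (cv2) and the standard library are available. Lean on these libraries where they do the work, as an engineer would, in place of code of your own. Each camera call takes 0.05 s, during which the arm holds its last target. There are 200 camera calls.

TASK

Set the exposure distance on the UV cure tester: wind its black handwheel, regrasping as often as needed, so that the blue panel carriage travels towards the lamp until its yellow pointer stands on the red line of the scale, and leave it there. Only then take the red knob of the sprung lamp shutter, draw it towards the robot to half of its travel (the green marks), and finish while still holding it there against its spring: one half of the test panel is to be exposed, the other half stays masked. Never let the shutter go more than two thirds open, which would spoil the masked half, and leave the other things on the bench where they are.

Things in the scene. Friction and masses are not known exactly. Their poses are not given: they have to be found in the camera images.
- tester: UV cure tester, fixed, base 240 x 530 mm; in a row along its y axis: handwheel (+y end), screw with blue panel carriage, shutter frame, white lamp house (160 mm high). Origin on the bench under the screw's centre line; x points away from the robot (yaw within 0.3 rad), y to the wheel, z up. In its frame: wheel centre (0, 0.240, 0.080), knob when shut (0, -0.100), half open (-0.030, -0.100).
- wheel_hub (a point): centre of the handwheel, 80 mm above the bench: solid black disc, 110 mm in diameter, 14 mm thick, flat sides, white line on the rim, upright on a level axis along the tester's y. Top of the rim 135 mm high; pinch it there across the 14 mm. Beside it on the axis a 36 mm steel hub; the 95 mm high end plate begins 40 mm from the wheel's mid plane.
- handwheel (a joint): wheel angle, rad (0 to 6.6, stops). Grows clockwise as seen from its free (+y) side: the top of the rim comes towards the robot (tester -x). 1 rad moves the carriage 6.37 mm (40 mm a turn) towards the lamp. The pointer is on the red line at 5.0; starts at 1.4 to 2.9. Takes 0.15 N m (3 N at the rim) to turn and stays where it is left.
- pointer (a point): tip of the yellow pointer on the front (-x) side of the blue carriage, over the white scale (top of scale 52 mm above the bench); moves along the tester's y when the wheel turns. The carriage's upright red panel is 198 mm high.
- set_line (a point): middle of the 3 mm wide red line across the white scale; the pointer is set when its y in the tester's frame is that of this line.
- shutter (a joint): opening of the lamp shutter, m: 0 shut, 0.060 fully open; grows as the knob is drawn along the tester's -x (towards the robot). The spring pulls back with 4.5 N when shut, 9 N at half (0.030), 13.5 N fully open, plus 0.5 N of friction; let go, it snaps shut.
- knob (a point): foot of the red upright cylindrical knob, 18 mm in diameter, 50 mm high, standing out of the slot on top of the shutter frame (frame top 194 mm above the bench). This point: centre of its underside, 197 mm above the bench; top at 247 mm. Pinch it from above. Marks beside the slot: black at shut and full, green at half.
- coupons: bystander: stack of four painted test coupons, 75 x 100 x 16 mm, lying on the base plate in front of the module. Origin under its centre.
- tape: bystander: roll of masking tape, 92 mm in diameter, 24 mm high, lying on the base plate in front of the lamp house. Origin under its centre.
- bucket: bystander: brown and green paint tin with white lid, 144 mm in diameter, 165 mm high, on the right. Origin under its centre.
- basecoat: bystander: small yellow tin, 90 mm in diameter, 100 mm high, on the left. Origin under its centre.
- spray_gun: bystander: gravity-cup spray gun hanging on its black stand, foot 130 x 130 mm, 250 mm high, on the right. Origin under the foot's centre.
- roller: bystander: paint roller with green handle lying on the left, about 250 x 150 x 50 mm. Origin on the bench at the handle's front end.

How it is judged:
By the outcome, as a careful person would: the job done as asked, in the order asked, and still so for the second after the job is handed in, while the arm keeps its last pose, push and grip.
It also fails if it takes over 70 s, if anything falls off the work surface, if the arm or the gripper's body presses on something with over 40 N, if the wrist force passes 120 N, or if a joint passes its speed limit or range.

## Working session

There is one attempt and no reset: what is moved stays moved. The work goes in short steps, Python scripts to look and compute and a tool call to move; the robot and the scene stay as the last step left them, time stands still between calls to the robot, and variables do not carry over. Pictures are saved under pics/ and viewed, at most 14 in all, crops included, and the job is handed in when it is done.

Besides the shell and the picture viewer there is one more tool, called after "Request:" as name(argument=value, ...), one argument or row to a line, values as JSON. send_rows: Moves the arm, as the interface text tells. Its arguments: {"type":"object","properties":{"rows":{"type":"string"},"grip_force":{"type":"number"}},"required":["rows"]}

```bash
mkdir -p pics && cat > h.py <<'E'
import numpy as np, cv2
from scipy.spatial.transform import Rotation as R
from plant import ctrl
def shot(n,save=None):
    p=ctrl.read_camera(n)
    if save: cv2.imwrite('pics/'+save,p['color'][:,:,::-1])
    return p
def cam2w(p,x):
    return (np.linalg.inv(p['extrinsics'])@np.r_[x,1])[:3]
def ray(p,u,v,z):
    "intersect pixel with plane z"
    E=np.linalg.inv(p['extrinsics']);d=E[:3,:3]@np.array([(u-p['cx'])/p['fx'],(v-p['cy'])/p['fy'],1])
    o=E[:3,3];return o+d*(z-o[2])/d[2]
def pix(p,X):
    c=p['extrinsics']@np.r_[X,1];return np.array([p['fx']*c[0]/c[2]+p['cx'],p['fy']*c[1]/c[2]+p['cy']])
def find(p,t,k=1):
    return [(round(d['p'],2),cam2w(p,d['position']).round(4)) for d in ctrl.look_for(p,t)[:k]]
E
python3 - <<'E'
from h import *
for n in ('top','scene'):
    p=shot(n,n+'1.png')
    print(n,np.linalg.inv(p['extrinsics'])[:3,3].round(3),p['fx'])
    for t in ['tester','wheel_hub','handwheel','pointer','set_line','knob','shutter','coupons','tape','bucket','basecoat','spray_gun','roller']:
        print(t,*[(a,b.tolist()) for a,b in find(p,t)])
print(R.from_quat(ctrl.get_state()['tcp_rot']).as_matrix().round(3).tolist(),ctrl.nose_length)
E
```

```text
top [0.297 0.003 1.344] 491.05408160400617
tester (0.82, [0.53, -0.1244, 0.0489])
wheel_hub (0.63, [0.5761, 0.1664, 0.106])
handwheel (0.58, [0.5744, 0.1656, 0.1077])
pointer (0.97, [0.5687, 0.0063, 0.0806])
set_line (0.64, [0.53, -0.1228, 0.054])
knob (0.49, [0.5651, -0.1654, 0.2389])
shutter
coupons (0.61, [0.4596, 0.0531, 0.0227])
tape (0.96, [0.4504, -0.2555, 0.0326])
bucket (0.95, [0.5844, -0.5308, 0.1641])
basecoat (0.88, [0.6259, 0.4143, 0.1016])
spray_gun (0.61, [0.357, -0.4713, 0.0978])
roller (0.62, [0.4393, 0.5521, 0.0347])
scene [1.412 0.294 0.938] 505.20506866796103
tester (0.93, [0.6063, -0.1255, 0.0788])
wheel_hub (0.66, [0.5976, 0.1822, 0.0996])
handwheel (0.79, [0.5958, 0.178, 0.1014])
pointer (0.62, [0.5837, 0.003, 0.0998])
set_line (0.59, [0.604, -0.1281, 0.0758])
knob (0.81, [0.5693, -0.1614, 0.1926])
shutter (0.28, [0.3746, -0.4713, 0.132])
coupons (0.79, [0.4498, 0.0579, 0.0238])
tape
bucket (0.7, [0.6344, -0.5119, 0.1253])
basecoat (0.67, [0.66, 0.4292, 0.0909])
spray_gun (0.56, [0.3755, -0.4735, 0.1313])
roller (0.7, [0.4586, 0.5572, 0.0332])
[[0.933, 0.36, -0.0], [0.36, -0.933, 0.0], [-0.0, -0.0, -1.0]] 0.022
```

View pics/top1.png

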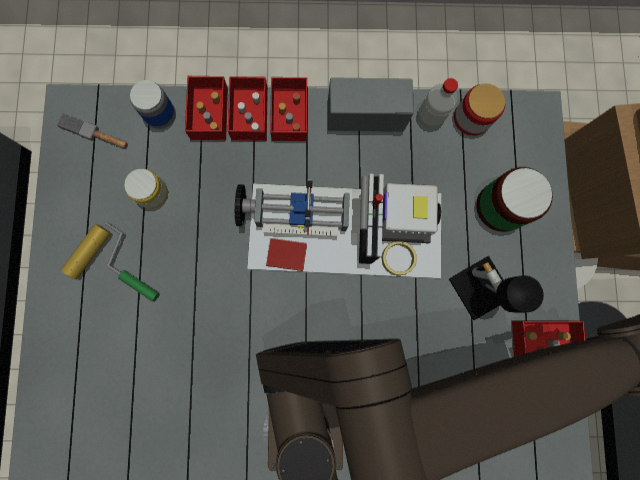

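View pics/scene1.png

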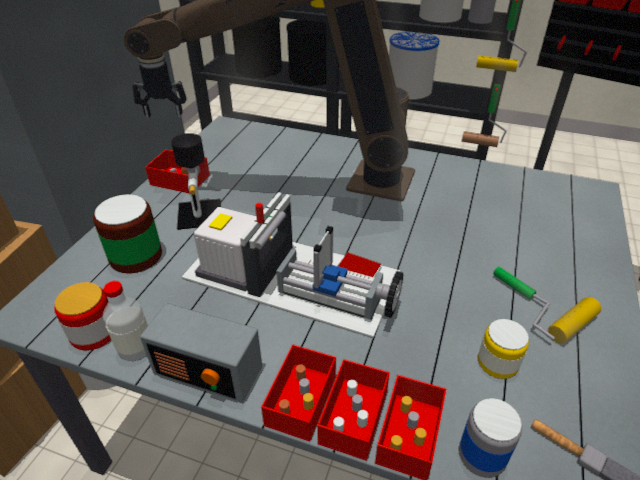

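The top view shows the tester at about (235–440, 175–277): wheel at left (240,205), pointer near (305,228), knob at (378,199). The coupons are at (287,254) and the tape at (400,258). I'll zoom in to measure it.

```bash
python3 - <<'E'
import cv2
a=cv2.imread('pics/top1.png')[172:282,228:450]; a=cv2.resize(a,None,fx=3.5,fy=3.5,interpolation=cv2.INTER_CUBIC)
b=cv2.imread('pics/scene1.png')[180:330,180:410]; b=cv2.resize(b,None,fx=3.4,fy=3.4,interpolation=cv2.INTER_CUBIC)
cv2.imwrite('pics/topc.png',a);cv2.imwrite('pics/scenec.png',b)
E
```

```text
(no output)
```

View pics/topc.png

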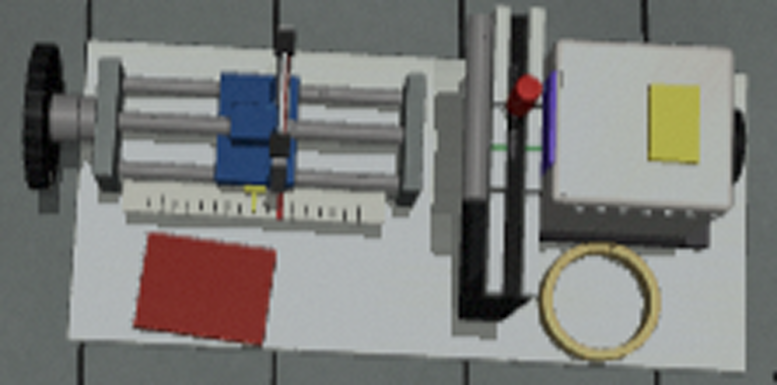

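The zoomed crop shows the red set line at crop (280,205) and the pointer tip at (255,205). The knob top is at (528,85) and the wheel ends at (45,43) and (40,188). The base corners are (68,340), (745,370) and (88,40).

```bash
python3 - <<'E'
from h import *
p=shot('top')
f=lambda u,v,z:ray(p,228+(u+.5)/3.5-.5,172+(v+.5)/3.5-.5,z)[:2]
FL,FR,BL=f(68,340,.005),f(745,370,.005),f(88,40,.005)
print('corners',FL,FR,BL,np.linalg.norm(FL-FR),np.linalg.norm(FL-BL))
d=FL-FR;print('yaw front',np.arctan2(-d[0],d[1]));d=BL-FL;print('yaw side',np.arctan2(d[1],d[0]))
print('wheel',f(47,43,.08),f(38,188,.08),'hub-screw',f(75,117,.098), 'endplate top R',f(415,75,.095),f(405,203,.095),'L',f(112,60,.095),f(105,190,.095))
a,b=f(112,60,.095)-f(105,190,.095);print('yaw ep',np.arctan2(b,a)); a,b=f(415,75,.095)-f(405,203,.095);print(np.arctan2(b,a))
print('knob top',f(528,85,.247),'line',f(280,205,.052),'ptr',f(255,205,.052),'green',f(503,148,.194))
d=f(128,82,.08)-f(400,97,.08);print('rod yaw',np.arctan2(-d[0],d[1]))
d=f(123,168,.08)-f(400,183,.08);print('rod yaw',np.arctan2(-d[0],d[1]))
d=f(557,42,.16)-f(733,55,.16);print('lamp yaw',np.arctan2(-d[0],d[1]))
E
```

```text
corners [0.41961846 0.15774838] [ 0.39738375 -0.37160011] [0.66008597 0.14740869] 0.5298152577892767 0.24068969856293082
yaw front -0.04197924890159931
yaw side -0.04297181492049005
wheel [0.63716567 0.17008131] [0.52595609 0.17393998] hub-screw [0.57614    0.14567629] endplate top R [ 0.61058288 -0.10663707] [ 0.51336714 -0.09832239] L [0.62044663 0.11953648] [0.52199465 0.12278395]
yaw ep -0.032973322098977915
-0.08532045394524773
knob top [ 0.56617653 -0.16773409] line [ 0.51880704 -0.00630343] ptr [0.51871462 0.01274445] green [ 0.53476857 -0.15788841]
rod yaw -0.04964670053855115
rod yaw -0.04970125247310361
lamp yaw -0.06804200474978861
```

View pics/scenec.png

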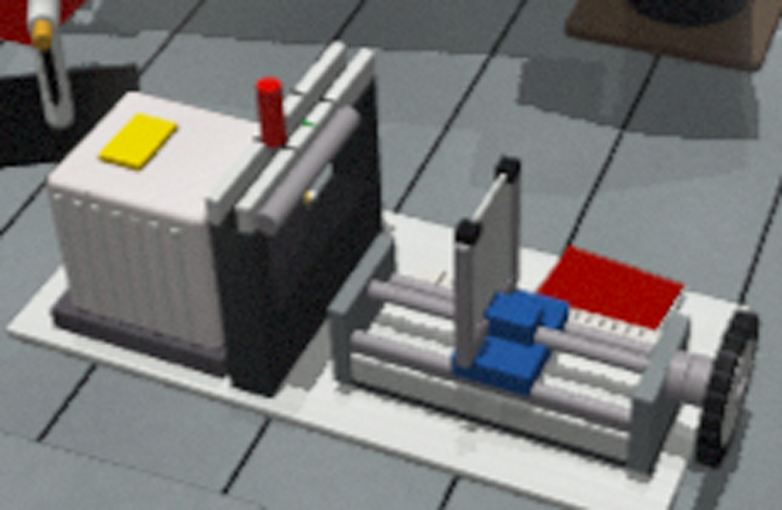

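The geometry is consistent. The wheel-to-knob distance comes out at 0.340 m and yaw ≈ −0.044, and the pointer is 19 mm short of the line, so about 3 rad of turning. Next I'll plan the approach.

```bash
cat >> h.py <<'E'
YAW=-0.044; O=np.array([0.571,-0.0678,0])
RT=R.from_euler('z',YAW).as_matrix()
def T(Rm,t): M=np.eye(4);M[:3,:3]=Rm;M[:3,3]=t;return M
def meas():
    s=ctrl.get_state();return T(R.from_quat(s['tcp_rot']).as_matrix(),s['eef_pos'])
def get():
    try: return np.load('cmd.npy')
    except FileNotFoundError: return meas()
def upd(row):
    "apply the last row sent to the commanded pose"
    v=np.array(row.split(),float);C=get()@T(R.from_rotvec(np.radians(v[:3])).as_matrix(),v[3:6]/1000)
    np.save('cmd.npy',C);M=meas();s=ctrl.get_state()
    D=np.linalg.inv(C)@M
    print('err mm',(D[:3,3]*1000).round(1),'deg',np.degrees(R.from_matrix(D[:3,:3]).as_rotvec()).round(2),'t',round(s['time'],2))
    print('q',np.round(s['qpos'],2),'F tester',(RT.T@s['contact_force']).round(1),'open',round(s['opening'],3),'ff',s['finger_force'])
def row(M,C=None):
    D=np.linalg.inv(get() if C is None else C)@M
    return ' '.join('%g'%x for x in np.r_[np.degrees(R.from_matrix(D[:3,:3]).as_rotvec()).round(2),(D[:3,3]*1000).round(1)])
WC=np.array([0,0.240,0.080])
def wheel(phi,r,dy=0):
    "tool pose on the wheel: phi deg from vertical (far side +), TCP radius r"
    a=np.radians(phi);s,c=np.sin(a),np.cos(a)
    L=np.array([[c,0,-s],[0,-1,0],[-s,0,-c]]).T
    L=np.c_[[c,0,-s],[0,-1,0],[-s,0,-c]]
    return T(RT@L,O+RT@(WC+[s*r,dy,c*r]))
E
sed -i '/^    L=np.array/d' h.py
python3 - <<'E'
from h import *
C=get();np.save('cmd.npy',C)
U=C.copy();U[2,3]=.38
print(row(U))
V=wheel(0,.28);print(row(V));print(row(wheel(30,.12),V))
E
```

```text
0 -0 0 0 0 -126.7
0 -0 23.59 604.5 -626.4 -106.7
-0 -30 -0 60 0 176.1
```

Request:
send_rows(
  rows="0 0 0 0 0 -126 1; 0 0 0 0 0 -126 1; 0 0 0 0 0 -126 1; 0 0 23.6 604 -626 -107 0.2; 0 0 23.6 604 -626 -107 0.2; 0 0 23.6 604 -626 -107 0.2; 0 0 23.6 604 -626 -107 0.2; 0 0 23.6 604 -626 -107 -0.2",
  grip_force=50,
)

```text
time: 2.45
eef_pos: [0.3646, -0.3399, 0.3716]
tcp_rot: [1.0, -0.022, -0.0, -0.0]
contact_force: [0.3, 0.1, -0.5]
opening: 0.409
finger_force: 0.0
```

```bash
python3 - <<'E'
from h import *
C=meas();np.save('cmd.npy',C);print(row(wheel(0,.28)),ctrl.get_state()['qpos'])
E
```

```text
-0.04 0.01 -0.04 193.9 -521.1 11.9 [-9.54386978e-01 -1.80017281e-01  1.85009870e+00  3.01491032e-04
  1.47222419e+00  6.61009321e-01]
```

Request:
send_rows(
  rows="0 0 0 194 -521 12 -0.2; 0 0 0 194 -521 12 -0.2; 0 0 0 194 -521 12 -0.2; 0 0 0 194 -521 12 -0.2; 0 0 0 194 -521 12 -0.2; 0 0 0 194 -521 12 -0.2; 0 0 0 194 -521 12 -0.2; 0 0 0 194 -521 12 -0.2",
)

```text
time: 3.45
eef_pos: [0.5595, 0.1204, 0.3609]
tcp_rot: [1.0, -0.022, -0.0, 0.0]
contact_force: [0.3, -0.9, -0.4]
opening: 0.402
finger_force: 0.0
```

```bash
python3 - <<'E'
from h import *
C=meas();np.save('cmd.npy',C);print(row(wheel(0,.2)))
E
```

```text
0.02 0.03 0.01 19.9 -52.5 80.9
```

Request:
send_rows(
  rows="0 0 0 20 -52.5 81 -0.2; 0 0 0 20 -52.5 81 -0.2; 0 0 0 20 -52.5 81 -0.2",
)

```text
time: 3.82
eef_pos: [0.5796, 0.1707, 0.2759]
tcp_rot: [1.0, -0.021, -0.004, 0.001]
contact_force: [0.8, -0.3, 0.5]
opening: 0.401
finger_force: 0.0
```

```bash
python3 - <<'E'
from h import *
upd('0 0 0 20 -52.5 81')
p=shot('wrist','wr1.png')
print(np.linalg.inv(p['extrinsics'])[:3].round(3),find(p,'wheel_hub'),find(p,'handwheel'))
W=O+RT@WC
for dx,dy,z in((0,0,.135),(0,.007,.135),(0,-.007,.135),(.04,0,.118),(-.04,0,.118)):print(pix(p,O+RT@np.array([dx,.24+dy,z])).round(1))
print(row(wheel(30,.10)))
E
```

```text
err mm [-2.   1.3  3.9] deg [-0.07 -0.46 -0.11] t 3.83
q [ 0.12  0.12  1.73 -0.    1.3   1.73] F tester [ 0.8 -0.3  0.5] open 0.401 ff 0.0
[[-0.042 -0.949 -0.313  0.657]
 [-0.999  0.04   0.013  0.167]
 [ 0.     0.313 -0.95   0.397]] [(0.8, array([0.5837, 0.1661, 0.1213]))] [(0.81, array([0.5822, 0.171 , 0.1194]))]
[315. 229.]
[306. 229.]
[324.1 229.1]
[315.1 173.9]
[315.1 268.6]
0.02 -29.97 0.01 49.9 -0.1 113.3
```

View pics/wr1.png

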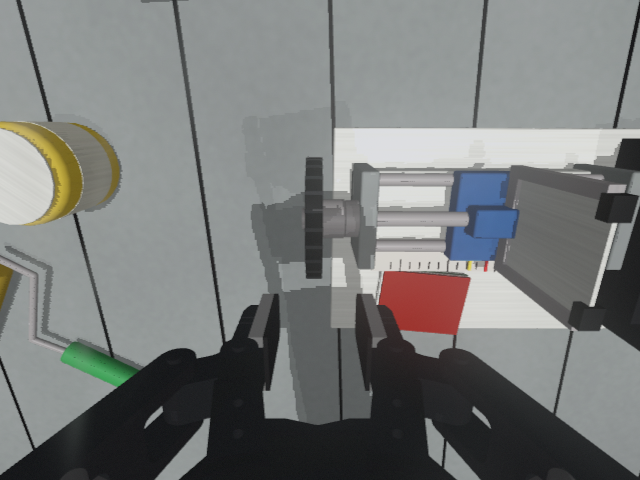

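The wrist view shows the wheel edge-on at columns 305–322, rows 157–278. That matches the prediction of 306–324. The yellow pointer is at (470,265) and the red line at (486,266).

Request:
send_rows(
  rows="0 -10 0 17 0 35 -0.2; 0 -20 0 34 0 75 -0.2; 0 -30 0 50 0 113 -0.2; 0 -30 0 50 0 113 -0.2; 0 -30 0 50 0 113 -0.2",
)

```text
time: 4.6
eef_pos: [0.6324, 0.167, 0.1701]
tcp_rot: [0.966, -0.022, -0.257, -0.006]
contact_force: [0.6, 0.2, 1.5]
opening: 0.399
finger_force: 0.0
```

```bash
python3 - <<'E'
from h import *
upd('0 -30 0 50 0 113')
print(row(wheel(30,.05)),row(wheel(30,.05),meas()))
E
```

```text
err mm [-0.8  2.7 -3.2] deg [0.08 0.24 0.04] t 4.6
q [0.08 0.57 1.41 0.06 1.68 1.69] F tester [0.6 0.3 1.5] open 0.399 ff 0.0
0.02 0.03 -0 0.1 -0.1 50.3 -0.06 -0.22 -0.04 0.6 -2.7 53.5
```

Request:
send_rows(
  rows="0 0 0 0 0 25 -0.2; 0 0 0 0 0 50 -0.2; 0 0 0 0 0 50 -0.2; 0 0 0 0 0 50 -0.2; 0 0 0 0 0 50 -0.2",
)

```text
time: 5.22
eef_pos: [0.608, 0.1688, 0.1276]
tcp_rot: [0.966, -0.021, -0.256, -0.006]
contact_force: [-0.0, -0.5, -0.3]
opening: 0.399
finger_force: 0.0
```

```bash
python3 - <<'E'
from h import *
upd('0 0 0 0 0 50')
p=shot('wrist','wr2.png')
E
```

```text
err mm [-0.7  1.9 -4.2] deg [ 0.06  0.35 -0.01] t 5.22
q [0.09 0.57 1.5  0.07 1.59 1.69] F tester [ 0.  -0.5 -0.3] open 0.399 ff 0.0
```

View pics/wr2.png

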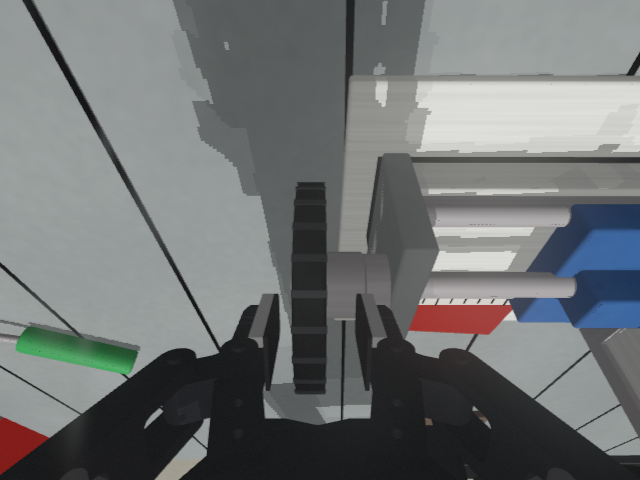

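The wheel (columns 293–327) sits about 3 mm left of the middle between the pads (317). I'll correct by tool y −2.5 mm and z +4, then grip.

```bash
python3 - <<'E'
from h import *
C=meas();np.save('cmd.npy',C)
print(row(wheel(30,.05,.001)))
E
```

```text
-0.03 -0.24 0.01 0.6 -3 3.6
```

Request:
send_rows(
  rows="0 -0.2 0 0.6 -2.6 3.6 -0.2; 0 -0.2 0 0.6 -2.6 3.6 -0.2; 0 -0.2 0 0.6 -2.6 3.6 -1; 0 -0.2 0 0.6 -2.6 3.6 -1; 0 -0.2 0 0.6 -2.6 3.6 -1; 0 -0.2 0 0.6 -2.6 3.6 -1",
  grip_force=50,
)

```text
time: 6.02
eef_pos: [0.6054, 0.1723, 0.1208]
tcp_rot: [0.965, -0.021, -0.26, -0.007]
contact_force: [1.0, 5.2, -1.5]
opening: 0.154
finger_force: 51.0
```

```bash
python3 - <<'E'
from h import *
upd('0 -0.2 0 0.6 -2.6 3.6')
C=get();V=wheel(30,.05)
for a in (20,10,0,-10,-20,-30): print(row(wheel(a,.05),V))
print(wheel(30,.05)[:3,3],C[:3,3])
E
```

```text
err mm [ 0.2 -0.8  2.8] deg [ 0.06 -0.21 -0.02] t 6.03
q [0.09 0.57 1.5  0.07 1.59 1.69] F tester [ 0.8  5.3 -1.5] open 0.154 ff 51.04668080806732
-0 10 -0 -8.7 0 0.8
-0 20 -0 -17.1 0 3
-0 30 -0 -25 0 6.7
-0 40 -0 -32.1 0 11.7
-0 50 -0 -38.3 0 17.9
-0 60 0 -43.3 0 25
[0.6065324  0.17086807 0.12330127] [0.60655635 0.17145699 0.12332538]
```

Gripped (opening 0.154 ≈ 14 mm). Now the first 60° stroke.

Request:
send_rows(
  rows="0 7.5 0 -6.1 0 0.4 -1; 0 15 0 -12.2 0 1.6 -1; 0 22.5 0 -18 0 3.6 -1; 0 30 0 -23.5 0 6.3 -1; 0 37.5 0 -28.6 0 9.7 -1; 0 45 0 -33.2 0 13.8 -1; 0 52.5 0 -37.3 0 18.4 -1; 0 60 0 -40.7 0 23.5 -1",
)

```text
time: 7.02
eef_pos: [0.5583, 0.1746, 0.1242]
tcp_rot: [0.965, -0.021, 0.26, 0.005]
contact_force: [-2.7, -6.1, 6.3]
opening: 0.151
finger_force: 53.0
```

```bash
python3 - <<'E'
from h import *
upd('0 60 0 -40.7 0 23.5')
p=shot('top','top2.png')
a=p['color'][172:282,228:450,::-1]
cv2.imwrite('pics/topc2.png',cv2.resize(a,None,fx=3.5,fy=3.5,interpolation=cv2.INTER_CUBIC))
M=meas();print('phi',np.degrees(np.arctan2(*(RT.T@-M[:3,2])[[0,2]])), RT.T@(M[:3,3]-O)-WC)
print(find(p,'pointer'),find(p,'set_line'))
E
```

```text
err mm [-0.7 -1.  -1.4] deg [ 0.03  0.08 -0.07] t 7.03
q [ 0.17  0.05  2.16 -0.26  0.42  2.  ] F tester [-2.4 -6.2  6.3] open 0.151 ff 52.96875
phi -30.40586756286693 [-0.02453668  0.00143417  0.04337212]
[(0.6, array([0.5675, 0.0036, 0.0821]))] [(0.76, array([ 0.5248, -0.13  ,  0.0581]))]
```

```bash
cat >> h.py <<'E'
def gap(p):
    "tester-y of pointer and line from the top picture, by colour in the scale's strip"
    h=cv2.cvtColor(p['color'],cv2.COLOR_RGB2HSV).astype(int);out=[]
    c=pix(p,O+RT@np.array([-.055,.06,.052]));
    for lo,hi in ((22,35),(0,8)):
        H,S,V=h[...,0],h[...,1],h[...,2]
        m=((H>=lo)&(H<=hi)|((lo==0)&(H>172)))&(S>90)&(V>70)
        v,u=np.nonzero(m);w=(abs(v-c[1])<9)&(abs(u-c[0])<26)
        X=np.array([RT.T@(ray(p,a,b,.052)-O) for a,b in zip(u[w],v[w])]);W=h[v[w],u[w],1].astype(float)
        out.append((len(X),(np.average(X,axis=0,weights=W)[:2].round(4) if len(X) else None)))
    return out
E
python3 - <<'E'
from h import *
import cv2
a=cv2.imread('pics/top1.png')[:,:,::-1];p=shot('top')
print(gap(p));p['color']=np.ascontiguousarray(a);print(gap(p))
E
```

```text
[(21, array([-0.0465,  0.0731])), (14, array([-0.0555,  0.0594]))]
[(18, array([-0.0464,  0.0791])), (14, array([-0.0558,  0.0595]))]
```

View pics/topc2.png

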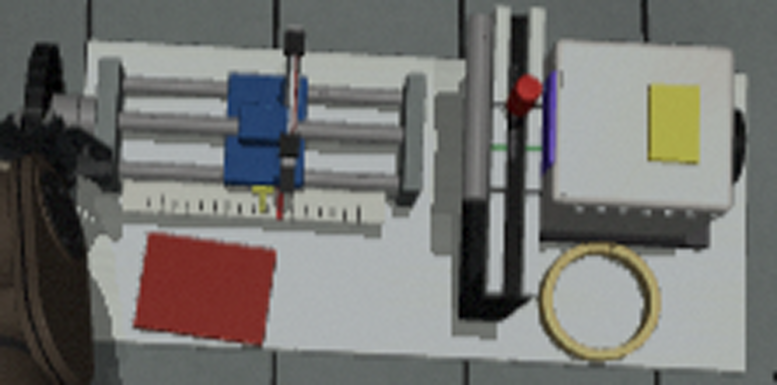

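The top crop shows the pointer at (262,198) moving toward the red line at (280,205). It moved 6 mm, which leaves about 13.7 mm, or 2.15 rad. I'll regrasp.

Request:
send_rows(
  rows="0 0 0 0 0 0 -0.2; 0 0 0 0 0 0 -0.2; 0 0 0 0 0 -45 -0.2; 0 -10 0 16.5 0 -45.6 -0.2; 0 -20 0 32.5 0 -41.3 -0.2; 0 -30 0 47.5 0 -34.3 -0.2; 0 -40 0 61.1 0 -24.8 -0.2; 0 -50 0 72.8 0 -13.1 -0.2",
)

```text
time: 8.22
eef_pos: [0.6164, 0.1701, 0.1693]
tcp_rot: [0.984, -0.022, -0.177, -0.004]
contact_force: [-0.1, -0.5, -0.3]
opening: 0.403
finger_force: 0.0
```

```bash
python3 - <<'E'
from h import *
upd('0 -50 0 72.8 0 -13.1')
print(gap(shot('top')))
E
```

```text
err mm [1.  0.9 1.5] deg [-0.05 -0.47  0.04] t 8.22
q [0.09 0.46 1.54 0.05 1.5  1.7 ] F tester [-0.  -0.5 -0.3] open 0.403 ff 0.0
[(21, array([-0.0465,  0.0731])), (14, array([-0.0555,  0.0594]))]
```

Request:
send_rows(
  rows="0 -10 0 16.5 0 1.4 -0.2; 0 -12 0 15 0 25 -0.2; 0 -12 0 10 -0.5 48 -0.2; 0 -12 0 10 -0.5 48 -0.2; 0 -12 0 10 -0.5 48 -0.2; 0 -12 0 10 -0.5 48 -1; 0 -12 0 10 -0.5 48 -1; 0 -12 0 10 -0.5 48 -1",
)

```text
time: 9.28
eef_pos: [0.6088, 0.1722, 0.122]
tcp_rot: [0.961, -0.021, -0.276, -0.007]
contact_force: [2.2, 1.5, 6.5]
opening: 0.15
finger_force: 51.7
```

Request:
send_rows(
  rows="0 0 0 0 0 0 -1; 0 0 0 0 0 0 -1",
)

```text
time: 9.52
eef_pos: [0.6088, 0.1722, 0.122]
tcp_rot: [0.961, -0.021, -0.276, -0.007]
contact_force: [1.5, 0.9, 5.9]
opening: 0.154
finger_force: 51.8
```

```bash
cat >> h.py <<'E'
def phi():
    M=meas();x=RT.T@(M[:3,3]-O)-WC
    print('phi tool',np.degrees(np.arctan2(*(RT.T@-M[:3,2])[[0,2]])).round(2),'phi pos',np.degrees(np.arctan2(x[0],x[2])).round(1),'r',np.hypot(x[0],x[2]).round(4),'dy',x[1].round(4))
E
python3 - <<'E'
from h import *
upd('0 -12 0 10 -0.5 48');phi()
E
```

```text
err mm [ 0.1 -0.3  0.6] deg [ 0.03 -0.09 -0.01] t 9.53
q [0.09 0.6  1.47 0.07 1.63 1.69] F tester [1.4 1.  5.9] open 0.154 ff 51.790485978126526
phi tool 32.05 phi pos 33.0 r 0.0501 dy 0.0014
```

Request:
send_rows(
  rows="0 7.75 0 -6.7 0 0.5 -1; 0 15.5 0 -13.4 0 1.8 -1; 0 23.25 0 -19.7 0 4.1 -1; 0 31 0 -25.8 0 7.1 -1; 0 38.75 0 -31.3 0 11 -1; 0 46.5 0 -36.3 0 15.6 -1; 0 54.25 0 -40.6 0 20.8 -1; 0 62 0 -44.1 0 26.5 -1",
)

```text
time: 10.52
eef_pos: [0.5586, 0.1747, 0.1273]
tcp_rot: [0.965, -0.021, 0.263, 0.006]
contact_force: [-6.7, -15.2, 18.2]
opening: 0.153
finger_force: 54.8
```

Request:
send_rows(
  rows="0 0 0 0 0 0 -1; 0 0 0 0 0 0 -1",
)

```text
time: 10.78
eef_pos: [0.5578, 0.1745, 0.1265]
tcp_rot: [0.965, -0.021, 0.26, 0.006]
contact_force: [-20.2, -1.6, 27.0]
opening: 0.146
finger_force: 57.7
```

```bash
python3 - <<'E'
from h import *
upd('0 62 0 -44.1 0 26.5');phi()
print(gap(shot('top')))
E
```

```text
err mm [ 1.6 -0.4 -2.6] deg [-0.02  0.09 -0.07] t 10.78
q [ 0.17  0.05  2.16 -0.26  0.43  2.  ] F tester [-20.1  -2.5  27. ] open 0.146 ff 57.747400403022766
phi tool -30.13 phi pos -27.2 r 0.0522 dy 0.0015
[(20, array([-0.046 ,  0.0656])), (13, array([-0.0562,  0.0595]))]
```

Request:
send_rows(
  rows="0 0 0 0 0 0 -0.2; 0 0 0 0 0 0 -0.2; 0 0 0 0 0 -45 -0.2; 0 -10 0 16.3 0 -43.6 -0.2; 0 -20 0 32.1 0 -39.3 -0.2; 0 -30 0 47 0 -32.4 -0.2; 0 -40 0 60.4 0 -23 -0.2; 0 -50 0 72 0 -11.4 -0.2",
)

```text
time: 11.82
eef_pos: [0.6141, 0.1712, 0.1667]
tcp_rot: [0.984, -0.022, -0.178, -0.004]
contact_force: [-0.3, 0.5, -0.6]
opening: 0.399
finger_force: 0.0
```

Request:
send_rows(
  rows="0 -8 0 13.1 0 0.9 -0.2; 0 -8 0 10 0 24 -0.2; 0 -8 0 6.5 0 46 -0.2; 0 -8 0 6.5 0 46 -0.2; 0 -8 0 6.5 0 46 -0.2; 0 -8 0 6.5 0 46 -1; 0 -8 0 6.5 0 46 -1; 0 -8 0 6.5 0 46 -1",
)

```text
time: 12.82
eef_pos: [0.6045, 0.1724, 0.123]
tcp_rot: [0.97, -0.021, -0.242, -0.006]
contact_force: [0.8, 1.6, 2.9]
opening: 0.151
finger_force: 51.8
```

Request:
send_rows(
  rows="0 0 0 0 0 0 -1; 0 0 0 0 0 0 -1",
)

```text
time: 13.08
eef_pos: [0.6045, 0.1723, 0.123]
tcp_rot: [0.97, -0.021, -0.242, -0.006]
contact_force: [4.1, 2.2, 5.6]
opening: 0.158
finger_force: 52.1
```

```bash
python3 - <<'E'
from h import *
upd('0 -50 0 72 0 -11.4');upd('0 -8 0 6.5 0 46');phi();p=shot('top','top3.png')
print(gap(p))
q=shot('wrist','wr3.png');print(gap(q))
E
```

```text
err mm [ 6.6 -0.3 46.9] deg [ 0.03 -8.07 -0.  ] t 13.07
q [0.09 0.55 1.52 0.07 1.55 1.69] F tester [4.  2.4 5.6] open 0.158 ff 52.052167654037476
err mm [ 0.3 -0.3  0.9] deg [ 0.03 -0.07 -0.  ] t 13.07
q [0.09 0.55 1.52 0.07 1.55 1.69] F tester [4.  2.4 5.6] open 0.158 ff 52.052167654037476
phi tool 28.03 phi pos 28.0 r 0.0487 dy 0.0014
[(19, array([-0.0462,  0.0659])), (13, array([-0.0562,  0.0595]))]
[(0, None), (0, None)]
```

Request:
send_rows(
  rows="0 6 0 -5.1 0 0.3 -1; 0 12 0 -10.1 0 1.1 -1; 0 18 0 -15 0 2.4 -1; 0 24 0 -19.8 0 4.2 -1; 0 30 0 -24.4 0 6.5 -1; 0 36 0 -28.6 0 9.3 -1; 0 42 0 -32.6 0 12.5 -1; 0 48 0 -36.2 0 16.1 -1",
)

```text
time: 14.18
eef_pos: [0.5644, 0.1742, 0.1282]
tcp_rot: [0.984, -0.022, 0.174, 0.004]
contact_force: [-8.6, -1.6, 15.4]
opening: 0.155
finger_force: 53.9
```

Request:
send_rows(
  rows="0 0 0 0 0 0 -1; 0 0 0 0 0 0 -1",
)

```text
time: 14.42
eef_pos: [0.5642, 0.1742, 0.128]
tcp_rot: [0.985, -0.021, 0.173, 0.004]
contact_force: [-12.9, 0.8, 20.5]
opening: 0.148
finger_force: 54.9
```

```bash
python3 - <<'E'
from h import *
upd('0 48 0 -36.2 0 16.1');phi();p=shot('top','top4.png')
print(gap(p)); a=p['color'][215:240,290:325,::-1]
b=shot('scene')['color'][225:290,255:380,::-1]
cv2.imwrite('pics/c4.png',np.vstack([cv2.resize(a,(720,400),interpolation=cv2.INTER_CUBIC)]))
E
```

```text
err mm [-0.4 -0.4 -1.7] deg [-0.02 -0.12 -0.04] t 14.43
q [ 0.15  0.11  2.06 -0.11  0.63  1.85] F tester [-12.9   0.2  20.5] open 0.148 ff 54.92319881916046
phi tool -19.92 phi pos -19.9 r 0.0511 dy 0.0015
[(19, array([-0.0462,  0.0605])), (6, array([-0.06  ,  0.0589]))]
```

View pics/c4.png

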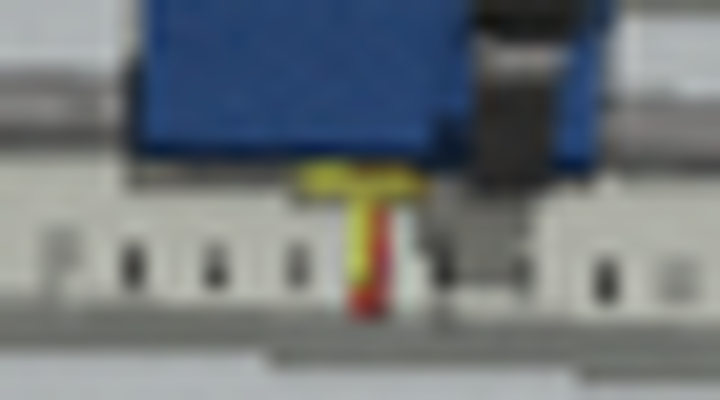

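The crop shows the yellow stem at x≈358 and the red line at x≈370, so about 1 mm is left. I'll get a sub-pixel figure.

```bash
cat >> h.py <<'E'
def fine(img,name=None):
    a=img[:,:,::-1].astype(float) if name else img.astype(float)
    r,g,b=a[...,0],a[...,1],a[...,2]
    Y=np.clip(np.minimum(r,g)-b-25,0,None); Rd=np.clip(r-np.maximum(g,b)-25,0,None)
    for v in range(224,233):
        s=slice(292,318);u=np.arange(292,318);f=lambda m:round((m[v,s]*u).sum()/m[v,s].sum(),2) if m[v,s].sum()>30 else None
        print(v,'Y',f(Y),'R',f(Rd),end=' | ')
    print()
E
python3 - <<'E'
from h import *
for n in('top1','top3','top4'):
    fine(cv2.imread(f'pics/{n}.png'),n)
p=shot('top')
for x in(-.05,-.055,-.06):print(pix(p,O+RT@np.array([x,.0595,.052])))
E
```

```text
224 Y None R None | 225 Y 300.3 R None | 226 Y 300.54 R None | 227 Y 300.19 R None | 228 Y 300.09 R 307.67 | 229 Y 300.11 R 307.6 | 230 Y 300.0 R 307.59 | 231 Y 300.0 R 307.59 | 232 Y None R 307.36 | 
224 Y None R None | 225 Y 304.4 R None | 226 Y 305.13 R None | 227 Y 305.46 R None | 228 Y 305.09 R 307.51 | 229 Y 305.1 R 307.49 | 230 Y 305.0 R 307.48 | 231 Y 305.0 R 307.48 | 232 Y 305.0 R 307.38 | 
224 Y None R None | 225 Y 306.12 R None | 226 Y 307.06 R None | 227 Y 307.42 R None | 228 Y 307.04 R None | 229 Y 307.0 R 308.0 | 230 Y 307.0 R 308.0 | 231 Y 307.0 R 308.0 | 232 Y 307.0 R 308.0 | 
[307.59464182 228.42062853]
[307.50584418 230.26410382]
[307.41693582 232.10987799]
```

Request:
send_rows(
  rows="0 4 0 -3.5 0 -0.5 -1; 0 8 0 -7 0 -0.8 -1; 0 8 0 -7 0 -0.8 -1; 0 8 0 -7 0 -0.8 -1; 0 8 0 -7 0 -0.8 -1",
)

```text
time: 15.2
eef_pos: [0.558, 0.1745, 0.1257]
tcp_rot: [0.97, -0.021, 0.242, 0.005]
contact_force: [-8.7, 0.9, 15.1]
opening: 0.153
finger_force: 54.3
```

```bash
python3 - <<'E'
from h import *
upd('0 8 0 -7 0 -0.8');phi();fine(shot('top')['color'])
E
```

```text
err mm [ 0.1 -0.4 -0.8] deg [ 0.01 -0.01 -0.02] t 15.2
q [ 0.17  0.06  2.15 -0.22  0.47  1.96] F tester [-8.7  0.5 15.1] open 0.153 ff 54.30208146572113
phi tool -28.03 phi pos -27.3 r 0.0514 dy 0.0015
224 Y None R None | 225 Y 306.16 R None | 226 Y 307.49 R None | 227 Y 308.13 R None | 228 Y 307.39 R None | 229 Y 307.32 R None | 230 Y 307.32 R None | 231 Y 307.14 R None | 232 Y None R None |
```

Request:
send_rows(
  rows="0 0 0 0 0 0 -0.2; 0 0 0 0 0 0 -0.2; 0 0 0 0 0 -60 -0.2; 0 0 0 0 0 -120 -0.2; 0 0 0 0 0 -120 -0.2; 0 0 0 0 0 -120 -0.2; 0 0 0 0 0 -120 -0.2",
)

```text
time: 16.12
eef_pos: [0.5004, 0.1761, 0.2263]
tcp_rot: [0.971, -0.021, 0.238, 0.006]
contact_force: [-0.3, -0.3, -0.5]
opening: 0.402
finger_force: 0.0
```

```bash
cat >> h.py <<'E'
def down(x,y,z):
    "tool pointing down at a tester-frame point, tool y along tester -y"
    return T(RT@np.diag([1.,-1,-1]),O+RT@np.array([x,y,z]))
E
python3 - <<'E'
from h import *
upd('0 0 0 0 0 -120');fine(shot('top')['color']);np.save('cmd.npy',meas())
print(row(down(-.03,.0595,.265)))
E
```

```text
err mm [-3.5  0.5  3.3] deg [-0.1  -0.49 -0.04] t 16.12
q [ 0.2  -0.22  2.19 -0.17  0.7   1.92] F tester [-0.3 -0.3 -0.5] open 0.402 ff 0.0
224 Y None R None | 225 Y 306.21 R None | 226 Y 307.48 R None | 227 Y 308.07 R None | 228 Y 307.39 R None | 229 Y 307.32 R None | 230 Y 307.32 R None | 231 Y 307.14 R None | 232 Y None R None | 
0.07 -27.56 -0.01 63.1 181.1 -10.3
```

Request:
send_rows(
  rows="0 -9.2 0 21 0 -10.3 -0.2; 0 -18.4 0 42 0 -10.3 -0.2; 0 -27.6 0 63.1 0 -10.3 -0.2; 0 -27.6 0 63.1 60 -10.3 -0.2; 0 -27.6 0 63.1 120 -10.3 -0.2; 0 -27.6 0 63.1 181 -10.3 -0.2; 0 -27.6 0 63.1 181 -10.3 -0.2; 0 -27.6 0 63.1 181 -10.3 -0.2",
)

```text
time: 17.18
eef_pos: [0.544, -0.0066, 0.2662]
tcp_rot: [1.0, -0.023, 0.001, -0.0]
contact_force: [1.3, 0.3, 0.2]
opening: 0.405
finger_force: 0.0
```

```bash
python3 - <<'E'
from h import *
upd('0 -27.6 0 63.1 181 -10.3')
p=shot('wrist','wr5.png');c=pix(p,O+RT@np.array([-.055,.0595,.052]));print(c,p['fx'],np.linalg.inv(p['extrinsics'])[:3,3]);print(row(down(0,-.1,.30)))
k=find(p,'knob');print(k)
x,y=int(c[0]),int(c[1]);a=p['color'][max(0,y-40):y+40,x-60:x+60,::-1]
cv2.imwrite('pics/c5.png',cv2.resize(a,None,fx=6,fy=6,interpolation=cv2.INTER_CUBIC))
E
```

```text
err mm [ 0.4 -0.3 -1.2] deg [0.12 0.11 0.04] t 17.18
q [-0.2  -0.01  1.89  0.    1.27  1.42] F tester [1.3 0.3 0.2] open 0.405 ff 0.0
[317.69961549 236.98754018] 352.5792191163308 [ 0.62023549 -0.01057228  0.38792943]
0.07 0.04 -0.03 30.1 159.6 -34.8
[(0.72, array([ 0.565 , -0.1611,  0.1199]))]
```

View pics/c5.png

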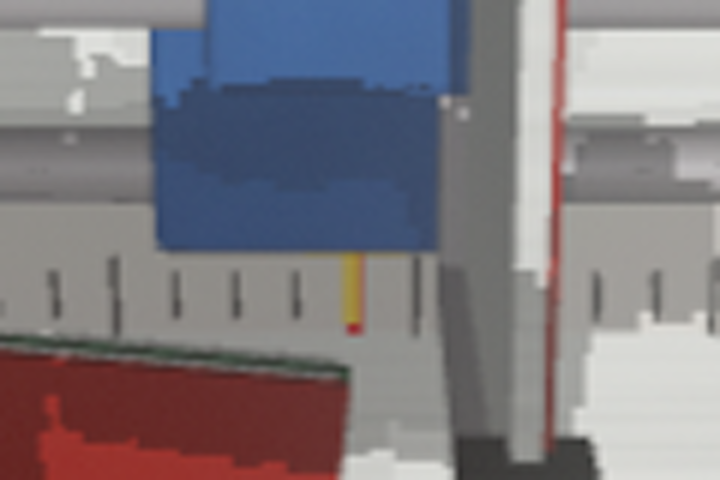

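The crop shows the stem centre at x≈353. The red line centre is at ≈356, interpolated from ticks at 296 and 416. At 6 px/mm, the pointer is about 0.5 mm from the line's middle and within its 3 mm width. I'll confirm that from the raw pixels and locate the knob.

```bash
python3 - <<'E'
from h import *
a=cv2.imread('pics/wr5.png');print(a[241,312:324,::-1].tolist());print(a[251,312:324,::-1].tolist())
a=a.astype(float)
for v in (242,245,248):
    g=a[v,290:335].sum(1);u=np.arange(290,335);print([int(x) for x in g[:45]])
E
```

```text
[[144, 141, 138], [147, 141, 125], [154, 141, 88], [159, 141, 66], [156, 127, 64], [149, 113, 100], [144, 142, 138], [144, 142, 138], [143, 142, 137], [144, 142, 138], [143, 141, 136], [144, 142, 138]]
[[146, 144, 141], [146, 145, 141], [145, 127, 125], [146, 81, 81], [146, 82, 81], [145, 112, 110], [146, 145, 142], [146, 145, 142], [147, 145, 142], [146, 146, 142], [146, 145, 141], [146, 146, 142]]
[421, 420, 421, 419, 422, 358, 295, 422, 420, 421, 420, 420, 422, 423, 419, 361, 297, 420, 419, 419, 421, 421, 421, 412, 385, 367, 345, 360, 424, 422, 421, 423, 421, 424, 422, 362, 257, 380, 425, 381, 263, 270, 272, 270, 294]
[422, 420, 420, 419, 419, 359, 289, 416, 422, 421, 421, 421, 420, 421, 420, 360, 291, 416, 422, 422, 422, 421, 423, 412, 381, 366, 344, 361, 421, 421, 422, 424, 422, 421, 422, 364, 257, 381, 422, 377, 266, 268, 270, 269, 283]
[419, 421, 419, 419, 419, 362, 262, 379, 417, 420, 420, 419, 418, 417, 420, 366, 263, 381, 421, 418, 423, 420, 422, 414, 381, 366, 345, 359, 421, 423, 422, 420, 423, 423, 420, 363, 259, 384, 424, 391, 294, 267, 272, 270, 273]
```

The pointer is 0.7 px ≈ 0.7 mm short. There's plenty of time, so I'll trim it with a 6° turn.

```bash
python3 - <<'E'
from h import *
np.save('cmd.npy',meas())
for a in (wheel(5,.185,.001),wheel(5,.10,.001),wheel(5,.05,.001)):print(row(a))
E
```

```text
-0.03 -5.12 0.07 45.9 -179.9 2.6
-0.03 -5.12 0.07 38.4 -179.9 87.3
-0.03 -5.12 0.07 33.9 -179.8 137.1
```

Request:
send_rows(
  rows="0 0 0 15 -60 0 -0.2; 0 -2 0 30 -120 0 -0.2; 0 -5.1 0 46 -180 2.6 -0.2; 0 -5.1 0 46 -180 2.6 -0.2; 0 -5.1 0 42 -180 45 -0.2; 0 -5.1 0 38.4 -180 87 -0.2; 0 -5.1 0 38.4 -180 87 -0.2; 0 -5.1 0 38.4 -180 87 -0.2",
)

```text
time: 18.27
eef_pos: [0.5915, 0.1718, 0.1825]
tcp_rot: [0.999, -0.022, -0.041, -0.001]
contact_force: [-0.2, 0.5, 1.1]
opening: 0.398
finger_force: 0.0
```

```bash
python3 - <<'E'
from h import *
upd('0 -5.1 0 38.4 -180 87');phi();print(row(wheel(5,.05,.001)),'|',row(wheel(5,.05,.001),meas()))
E
```

```text
err mm [ 1.   0.9 -2.7] deg [-0.01  0.22  0.05] t 18.27
q [0.11 0.26 1.74 0.01 1.22 1.72] F tester [-0.2  0.5  1.1] open 0.398 ff 0.0
phi tool 4.76 phi pos 5.5 r 0.103 dy 0.0003
-0.02 -0.02 0.07 -0 0.2 50.3 | -0.01 -0.24 0.03 -1.2 -0.7 53
```

Request:
send_rows(
  rows="0 0 0 0 0 25 -0.2; 0 0 0 0 -0.5 50 -0.2; 0 0 0 0 -0.5 50 -0.2; 0 0 0 0 -0.5 50 -0.2; 0 0 0 0 -0.5 50 -1; 0 0 0 0 -0.5 50 -1; 0 0 0 0 -0.5 50 -1; 0 0 0 0 -0.5 50 -1",
)

```text
time: 19.27
eef_pos: [0.5879, 0.1731, 0.1333]
tcp_rot: [0.999, -0.022, -0.041, -0.002]
contact_force: [0.1, 3.6, 5.8]
opening: 0.156
finger_force: 52.1
```

```bash
python3 - <<'E'
from h import *
upd('0 0 0 0 -0.5 50');phi();fine(shot('top')['color'])
E
```

```text
err mm [ 1.6  0.3 -3.3] deg [0.09 0.3  0.08] t 19.27
q [0.12 0.31 1.78 0.02 1.13 1.72] F tester [-0.1  3.6  5.8] open 0.156 ff 52.09248661994934
phi tool 4.68 phi pos 6.8 r 0.0536 dy 0.0014
224 Y None R None | 225 Y 306.17 R None | 226 Y 307.49 R None | 227 Y 308.12 R None | 228 Y 307.39 R None | 229 Y 307.33 R None | 230 Y 307.33 R None | 231 Y 307.15 R None | 232 Y 307.06 R None |
```

Request:
send_rows(
  rows="0 3.2 0 -3 0 0.1 -1; 0 6.4 0 -6 0 0.3 -1; 0 6.4 0 -6 0 0.3 -1; 0 6.4 0 -6 0 0.3 -1; 0 6.4 0 -6 0 0.3 -1",
)

```text
time: 19.95
eef_pos: [0.5819, 0.1734, 0.134]
tcp_rot: [1.0, -0.022, 0.015, -0.001]
contact_force: [-2.0, 1.9, 7.1]
opening: 0.148
finger_force: 52.3
```

```bash
python3 - <<'E'
from h import *
upd('0 6.4 0 -6 0 0.3');phi();fine(shot('top')['color'])
E
```

```text
err mm [ 2.   0.3 -3.6] deg [0.06 0.31 0.07] t 19.95
q [ 0.12  0.25  1.85 -0.    1.01  1.74] F tester [-2.1  1.8  7.1] open 0.148 ff 52.349154353141785
phi tool -1.73 phi pos 0.3 r 0.054 dy 0.0014
224 Y None R None | 225 Y 306.63 R None | 226 Y 307.66 R None | 227 Y 308.16 R None | 228 Y 307.8 R None | 229 Y 307.85 R None | 230 Y 307.62 R None | 231 Y 307.59 R None | 232 Y 307.5 R None |
```

Request:
send_rows(
  rows="0 0 0 0 0 0 -0.2; 0 0 0 0 0 0 -0.2; 0 0 0 0 0 -60 -0.2; 0 0 0 0 0 -130 -0.2; 0 0 0 0 0 -130 -0.2; 0 1.7 0 -20 60 -131 -0.2; 0 1.7 0 -30 120 -131 -0.2; 0 1.7 0 -30 180 -131 -0.2",
)

```text
time: 21.0
eef_pos: [0.5376, -0.0072, 0.2597]
tcp_rot: [0.999, -0.022, 0.027, 0.001]
contact_force: [0.8, -0.2, 0.6]
opening: 0.403
finger_force: 0.0
```

Request:
send_rows(
  rows="0 -3.5 0 0 0 0 0.2; 0 -3.5 0 0 0 0 0.2; 0 -3.5 0 0 0 0 0.2",
)

```text
time: 21.38
eef_pos: [0.5388, -0.0054, 0.2602]
tcp_rot: [1.0, -0.022, -0.003, -0.0]
contact_force: [-0.5, 0.5, -0.2]
opening: 0.599
finger_force: 0.0
```

```bash
python3 - <<'E'
from h import *
M=meas();np.save('cmd.npy',M);print((RT.T@(M[:3,3]-O)).round(4));phi()
p=shot('wrist','wr6.png');a=p['color']
for y in(.0595,):
  c=pix(p,O+RT@np.array([-.062,y,.052]));print(c)
x,y=int(c[0]),int(c[1])
for v in (y-8,y-6,y-4,y-2,y,y+2,y+4): print(v,x-6,a[v,x-6:x+7].tolist())
print(find(p,'knob',2))
print(row(down(0,-.1,.30),M))
b=a[:,300:640,::-1];cv2.imwrite('pics/c6.png',b)
E
```

```text
[-0.0349  0.0609  0.2602]
phi tool 0.36 phi pos -11.0 r 0.1836 dy -0.1791
[318.56629391 238.89496419]
230 312 [[59, 78, 114], [59, 79, 114], [59, 80, 115], [60, 80, 116], [60, 80, 116], [61, 80, 117], [59, 78, 115], [61, 79, 116], [61, 79, 116], [62, 81, 116], [61, 80, 115], [61, 81, 116], [61, 79, 115]]
232 312 [[80, 88, 108], [81, 90, 110], [82, 89, 110], [81, 85, 108], [84, 89, 108], [85, 90, 109], [85, 91, 111], [83, 91, 111], [83, 91, 112], [83, 91, 112], [81, 90, 111], [83, 90, 111], [82, 90, 110]]
234 312 [[143, 141, 137], [143, 140, 137], [142, 132, 128], [150, 126, 100], [159, 141, 65], [159, 141, 66], [154, 140, 89], [146, 141, 125], [143, 141, 137], [144, 141, 137], [143, 141, 137], [142, 140, 136], [143, 141, 137]]
236 312 [[143, 140, 136], [142, 140, 136], [142, 131, 128], [149, 125, 99], [158, 141, 65], [158, 140, 65], [155, 141, 90], [146, 141, 125], [143, 141, 137], [143, 140, 136], [144, 141, 137], [143, 140, 137], [144, 141, 137]]
238 312 [[143, 141, 137], [143, 140, 136], [142, 132, 128], [149, 125, 99], [159, 140, 65], [159, 140, 66], [156, 141, 90], [146, 140, 125], [143, 141, 137], [144, 141, 137], [144, 142, 138], [144, 141, 138], [143, 141, 137]]
240 312 [[143, 141, 136], [143, 140, 136], [143, 132, 128], [149, 125, 99], [159, 139, 64], [159, 140, 65], [155, 141, 89], [146, 141, 124], [143, 140, 136], [143, 140, 136], [143, 140, 137], [144, 141, 138], [143, 140, 136]]
242 312 [[143, 140, 136], [143, 140, 136], [143, 132, 129], [150, 125, 99], [159, 140, 65], [160, 140, 65], [156, 141, 90], [146, 139, 124], [143, 140, 137], [142, 140, 136], [142, 139, 136], [144, 141, 137], [144, 141, 138]]
[(0.84, array([ 0.5652, -0.1641,  0.1147]))]
-0.01 0.36 0.04 34.5 160.9 -40
```

```bash
python3 - <<'E'
from h import *
for n in ('wr5','wr6'):
    a=cv2.imread(f'pics/{n}.png').astype(float);b,g,r=a[...,0],a[...,1],a[...,2]
    for v in range(236,256,1):
        u=np.arange(308,326);s=slice(308,326)
        Y=np.clip(g[v,s]-b[v,s]-6,0,None);D=np.clip(r[v,s]-g[v,s]-5,0,None)
        if Y.sum()>80 or D.sum()>60:print(n,v,'Y',round((Y*u).sum()/(Y.sum()+1e-9),2),int(Y.sum()),'R',round((D*u).sum()/(D.sum()+1e-9),2),int(D.sum()))
fine(shot('top')['color'])
E
```

```text
wr5 238 Y 315.43 309 R 315.91 54
wr5 239 Y 315.04 190 R 315.95 79
wr5 240 Y 315.05 192 R 315.96 77
wr5 241 Y 315.02 190 R 315.99 77
wr5 242 Y 315.03 193 R 316.03 75
wr5 243 Y 315.03 190 R 316.0 79
wr5 244 Y 315.04 189 R 315.93 81
wr5 245 Y 315.04 192 R 316.0 78
wr5 246 Y 315.05 191 R 315.95 80
wr5 247 Y 315.02 190 R 315.96 82
wr5 248 Y 315.05 192 R 315.96 82
wr5 249 Y 315.03 176 R 315.94 89
wr5 250 Y 0.0 0 R 315.63 229
wr5 251 Y 0.0 0 R 315.64 160
wr6 236 Y 316.79 214 R 316.0 59
wr6 237 Y 316.8 215 R 316.03 59
wr6 238 Y 316.78 211 R 316.13 63
wr6 239 Y 316.8 214 R 316.02 62
wr6 240 Y 316.81 215 R 316.02 63
wr6 241 Y 316.78 211 R 316.09 66
wr6 242 Y 316.78 212 R 316.13 67
wr6 243 Y 316.78 214 R 316.08 65
wr6 244 Y 316.77 200 R 316.14 77
wr6 245 Y 316.44 9 R 316.42 247
wr6 246 Y 0.0 0 R 316.45 234
wr6 255 Y 0.0 0 R 311.32 246
224 Y None R None | 225 Y None R None | 226 Y None R None | 227 Y None R None | 228 Y None R None | 229 Y None R None | 230 Y None R None | 231 Y None R None | 232 Y None R None |
```

The pointer is now 0.3 mm past the middle, well on the red line. Next, the knob.

Request:
send_rows(
  rows="0 0 0 0 0 -45 -0.2; 0 0 0 10 40 -45 -0.2; 0 0 0 34 90 -45 -0.2; 0 0 0 34 140 -42 -0.2; 0 0.4 0 34.5 161 -40 -0.2; 0 0.4 0 34.5 161 -40 -0.2; 0 0.4 0 34.5 161 -40 -0.2; 0 0.4 0 34.5 161 -40 -0.2",
)

```text
time: 22.52
eef_pos: [0.567, -0.1667, 0.3014]
tcp_rot: [1.0, -0.021, 0.001, -0.0]
contact_force: [-0.0, -0.1, 0.7]
opening: 0.399
finger_force: 0.0
```

```bash
python3 - <<'E'
from h import *
upd('0 0.4 0 34.5 161 -40');M=meas();print((RT.T@(M[:3,3]-O)).round(4))
fine(shot('top')['color'])
p=shot('wrist','wr7.png')
for z in(.197,.247):print(pix(p,O+RT@np.array([0,-.1,z])))
print([ (a,(RT.T@(b-O)).round(4)) for a,b in find(p,'knob',2)])
h=cv2.cvtColor(p['color'],cv2.COLOR_RGB2HSV);m=((h[...,0]<8)|(h[...,0]>172))&(h[...,1]>150)&(h[...,2]>60)
n,_,st,ce=cv2.connectedComponentsWithStats(m.astype(np.uint8));print([(s.tolist(),c.round(1).tolist()) for s,c in zip(st[1:],ce[1:]) if s[4]>80])
E
```

```text
err mm [ 0.3 -1.1 -1.4] deg [-0.    0.09 -0.07] t 22.52
q [-0.46  0.07  1.74  0.    1.33  1.15] F tester [-0.  -0.1  0.7] open 0.399 ff 0.0
[ 3.000e-04 -9.900e-02  3.014e-01]
224 Y None R None | 225 Y 306.66 R None | 226 Y 307.66 R None | 227 Y 308.15 R None | 228 Y 307.79 R None | 229 Y 307.83 R None | 230 Y 307.63 R None | 231 Y 307.6 R None | 232 Y 307.48 R None | 
[318.16894114 248.74446712]
[318.33201929 278.30062262]
[(0.96, array([ 0.0039, -0.0985,  0.2393]))]
[([108, 217, 15, 74, 130], [115.1, 253.0]), ([102, 267, 11, 28, 200], [106.2, 279.5]), ([105, 272, 81, 55, 2026], [160.9, 305.4]), ([301, 274, 30, 28, 637], [315.2, 287.5]), ([587, 385, 53, 93, 2077], [611.2, 433.5])]
```

View pics/wr7.png

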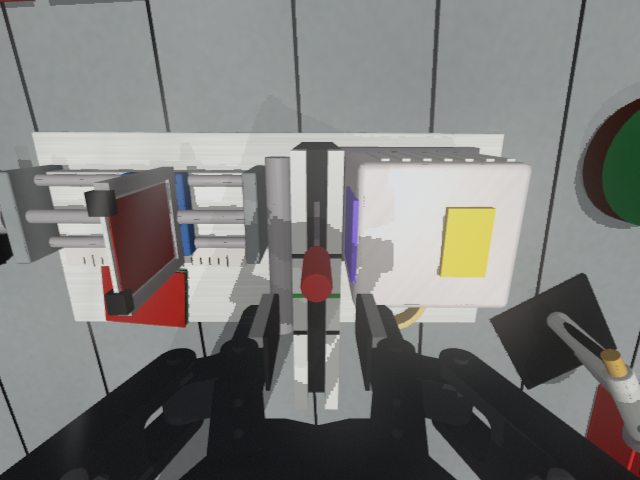

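The wrist view shows the knob's top disc at (315.5, 287.5), the shut marks at row 257 and the green marks at row 296.

```bash
python3 - <<'E'
from h import *
p=shot('wrist');t=lambda u,v,z:(RT.T@(ray(p,u,v,z)-O)).round(4)
print('top',t(315.5,287.5,.247),'shut mark',t(297,257,.194),t(335,257,.194),'green',t(297,296,.194),t(335,296,.194),'full',t(297,333,.194))
M=meas();print('tcp',(RT.T@(M[:3,3]-O)).round(4))
E
```

```text
top [-0.0054 -0.0989  0.247 ] shut mark [-0.0071 -0.0858  0.194 ] [-0.007  -0.1121  0.194 ] green [-0.0368 -0.0853  0.194 ] [-0.0367 -0.1126  0.194 ] full [-0.0671 -0.0849  0.194 ]
tcp [ 3.000e-04 -9.980e-02  3.013e-01]
```

Request:
send_rows(
  rows="0 0 0 -2.5 -0.8 35 -0.2; 0 0 0 -2.5 -0.8 67 -0.2; 0 0 0 -2.5 -0.8 67 -0.2; 0 0 0 -2.5 -0.8 67 -0.2; 0 0 0 -2.5 -0.8 67 -0.2",
)

```text
time: 23.35
eef_pos: [0.5654, -0.1677, 0.2363]
tcp_rot: [1.0, -0.022, 0.003, 0.001]
contact_force: [0.3, 0.5, -0.4]
opening: 0.403
finger_force: 0.0
```

```bash
python3 - <<'E'
from h import *
upd('0 0 0 -2.5 -0.8 67');M=meas();print((RT.T@(M[:3,3]-O)).round(4))
p=shot('wrist','wr8.png')
cv2.imwrite('pics/wr8c.png',cv2.resize(p['color'][200:440,160:480,::-1],None,fx=2,fy=2))
E
```

```text
err mm [ 1.3  0.8 -3.4] deg [-0.1   0.26  0.04] t 23.35
q [-0.46  0.11  1.81  0.    1.21  1.15] F tester [ 0.3  0.5 -0.4] open 0.403 ff 0.0
[-0.0012 -0.1001  0.2363]
```

View pics/wr8c.png

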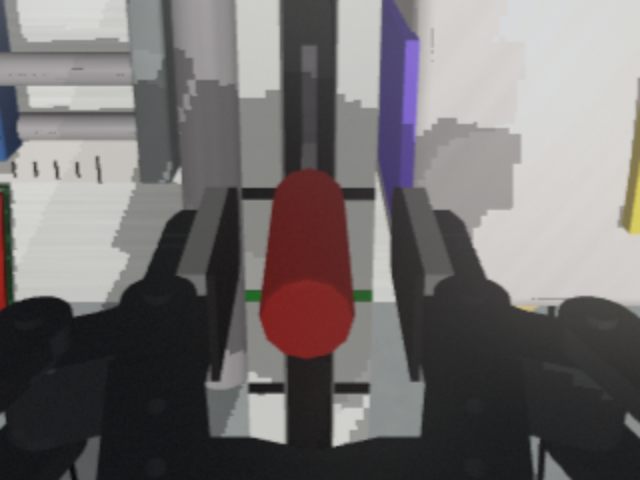

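The crop shows the knob between the pads with its disc centre at (307,319). It sits about 1–2 mm left of the pads' middle. The shut, green and full marks are at rows 193, 296 and 388. I'll shift a little, close and check.

Request:
send_rows(
  rows="0 0 0 0 -1.2 0 -0.2; 0 0 0 0 -1.2 0 -0.2; 0 0 0 0 -1.2 0 -1; 0 0 0 0 -1.2 0 -1; 0 0 0 0 -1.2 0 -1; 0 0 0 0 -1.2 0 -1; 0 0 0 0 -1.2 0 -1",
  grip_force=70,
)

```text
time: 24.28
eef_pos: [0.5645, -0.1661, 0.2343]
tcp_rot: [1.0, -0.022, 0.001, 0.0]
contact_force: [-1.5, 0.6, 2.9]
opening: 0.192
finger_force: 68.2
```

```bash
cat >> h.py <<'E'
def tt():
    M=meas();print('tcp tester',(RT.T@(M[:3,3]-O)*1000).round(2))
E
python3 - <<'E'
from h import *
upd('0 0 0 0 -1.2 0');tt()
fine(shot('top')['color'])
E
```

```text
err mm [ 0.3  0.5 -1.3] deg [-0.01  0.07  0.04] t 24.27
q [-0.46  0.11  1.81  0.    1.21  1.16] F tester [-1.5  0.6  2.9] open 0.192 ff 68.16278457641602
tcp tester [ -2.14 -98.53 234.3 ]
224 Y None R None | 225 Y 306.69 R None | 226 Y 307.66 R None | 227 Y 308.15 R None | 228 Y 307.8 R None | 229 Y 307.86 R None | 230 Y 307.62 R None | 231 Y 307.59 R None | 232 Y 307.5 R None |
```

Request:
send_rows(
  rows="0 0 0 -4 0 0 -1; 0 0 0 -8 0 0 -1; 0 0 0 -12 0 0 -1; 0 0 0 -16 0 0 -1; 0 0 0 -20 0 0 -1; 0 0 0 -20 0 0 -1; 0 0 0 -20 0 0 -1",
)

```text
time: 25.2
eef_pos: [0.5462, -0.1653, 0.2344]
tcp_rot: [1.0, -0.022, 0.004, 0.0]
contact_force: [6.9, -0.1, -0.9]
opening: 0.193
finger_force: 68.2
```

```bash
python3 - <<'E'
from h import *
upd('0 0 0 -20 0 0');tt();shot('wrist','wr9.png')
E
```

```text
err mm [ 1.9  0.4 -1.4] deg [-0.03  0.41  0.07] t 25.2
q [-0.47  0.07  1.86  0.    1.2   1.14] F tester [ 6.9  0.2 -0.9] open 0.193 ff 68.21170091629028
tcp tester [-20.52 -98.51 234.35]
```

Request:
send_rows(
  rows="0 0 0 -4 0 0 -1; 0 0 0 -8 0 0 -1; 0 0 0 -12 0 0 -1; 0 0 0 -12 0 0 -1; 0 0 0 -12 0 0 -1; 0 0 0 -12 0 0 -1; 0 0 0 -12 0 0 -1",
)

```text
time: 26.12
eef_pos: [0.5347, -0.1648, 0.2344]
tcp_rot: [1.0, -0.022, 0.005, 0.0]
contact_force: [8.2, -0.8, -1.2]
opening: 0.19
finger_force: 68.2
```

```bash
python3 - <<'E'
from h import *
upd('0 0 0 -12 0 0');tt();p=shot('wrist','wr10.png');q=shot('top','top10.png')
fine(q['color'])
cv2.imwrite('pics/c10.png',np.hstack([cv2.resize(p['color'][200:380,220:420,::-1],(400,360)),cv2.resize(q['color'][170:270,340:450,::-1],(396,360),interpolation=cv2.INTER_CUBIC)]))
E
```

```text
err mm [ 2.4  0.4 -1.5] deg [-0.03  0.49  0.07] t 26.12
q [-0.48  0.04  1.89  0.    1.2   1.13] F tester [ 8.2 -0.4 -1.2] open 0.19 ff 68.21714758872986
tcp tester [-32.03 -98.49 234.4 ]
224 Y None R None | 225 Y 306.63 R None | 226 Y 307.67 R None | 227 Y 308.14 R None | 228 Y 307.81 R None | 229 Y 307.84 R None | 230 Y 307.64 R None | 231 Y 307.6 R None | 232 Y 307.49 R None |
```

View pics/c10.png

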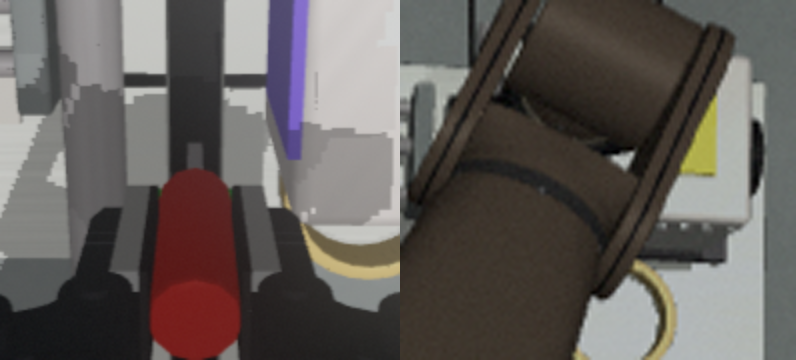

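The crop shows the knob held between the pads with its disc at (195,319), the same place in the grip as before, so it hasn't slipped. The TCP travelled 29.9 mm. A short hold will show whether it creeps, then I'll hand in.

Request:
send_rows(
  rows="0 0 0 0 0 0 -1; 0 0 0 0 0 0 -1; 0 0 0 0 0 0 -1; 0 0 0 0 0 0 -1",
)

```text
time: 26.72
eef_pos: [0.5347, -0.1648, 0.2344]
tcp_rot: [1.0, -0.022, 0.005, 0.0]
contact_force: [8.0, 0.3, -0.7]
opening: 0.191
finger_force: 68.2
```

```bash
python3 - <<'E'
from h import *
tt();s=ctrl.get_state();print(s['contact_force'],s['opening'])
x=(RT.T@(meas()[:3,3]-O))[0]
if abs(x+.0321)<.0015: print(ctrl.sign_off())
E
```

```text
tcp tester [-32.02 -98.5  234.37]
[ 8.02430977  0.31412462 -0.65427427] 0.1905838849136049
the job is handed in; nothing more can be done
None
```

The job is handed in at about 27 s: the pointer stands on the red line, about 0.3 mm past its middle, and the arm is holding the shutter about 30 mm open (half travel) against its spring.

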